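Stroke test of a machine safety edge

TASK

Test the safety-edge strip lying on the bench: use the fingertips (easiest with the gripper closed) to press its sprung rubber bar gently down at the first mark, the one next to the tall connector block, then slide along the bar over all five marks in one unbroken stroke without letting the bar come up. Finish while still holding the bar pressed down on the fifth mark, at the plain end: the program ends there with the fingertips on it. Do not grasp or lift anything, and leave the strip, the jar, the reel and the screwdriver where they are.

Things in the scene. Friction and masses are not known exactly. Their poses are not given: they have to be found in the camera images.
- strip: Safety-edge strip, loose, 1.5 kg. Plate 70 (x) x 300 mm (y -165 to +135), 8 thick; channel walls to z 32 mm, 40 mm wide overall; sprung rubber bar in it. White connector block (44 x 34 mm, top z 70) at the -y end, y -164 to -130; +y end plain. Origin: on the bench under mid-bar; y points from block to plain end, z up; any yaw. Stays put under light strokes, slides if shoved.
- bar (a joint): How far the black bar is pressed down, m: 0 up, 0.008 bottomed. Bar 26 mm wide, 220 long (strip y -110 to +110), flat top 48 mm above the bench when up, 16 above the channel walls. Goes down evenly wherever pressed and springs back: 1.4 N starts it, plus 0.8 N per mm (about 5 N at 4 mm, 8 N bottomed).
- mark1 (a point): First of five marks, white cross lines (20 x 3 mm) on the bar top, 45 mm apart on its centre line. The point is the mark's centre on the top face and moves with the bar. Mark 1 is nearest the connector block (40 mm from its face), at strip (0, -90, 48) mm with the bar up.
- mark2 (a point): Second mark, strip (0, -45, 48) mm with the bar up.
- mark3 (a point): Third mark, the middle of the bar, strip (0, 0, 48) mm.
- mark4 (a point): Fourth mark, strip (0, 45, 48) mm.
- mark5 (a point): Fifth and last mark, nearest the plain end (20 mm from the bar's end), strip (0, 90, 48) mm.
- jar: Amber glass jar with a white cap, 44 mm in diameter, 60 mm tall, 0.12 kg, standing loose beside the strip. Origin: centre of its underside. Bystander.
- reel: Small white wire reel standing on its flange, 54 mm in diameter, 38 mm tall, 0.15 kg, loose beside the strip. Origin: centre of its underside. Bystander.
- driver: Screwdriver with a black handle, about 180 mm long, lying loose beside the strip on the other side from jar and reel. It lies along its own x, handle to -x. Bystander.

How it is judged:
By the outcome, as a careful person would: the job done as asked, in the order asked, and still so for the second after the job is handed in, while the arm keeps its last pose, push and grip.
It also fails if it takes over 37 s, if anything falls off the work surface, if the arm or the gripper's body presses on something with over 40 N, if the wrist force passes 120 N, or if a joint passes its speed limit or range.

ROBOT

A 7-joint arm with a two-finger parallel gripper is mounted at the origin on the work surface. World frame = base frame: x ahead of the robot, y to its left, z up, the work surface at z = 0. Lengths are in mm, angles in rad, forces in N, time in s.
With the tool pointing down it reaches from about 400 to 875 mm from the base axis. Payload 6.5 kg.
Tool frame: the origin (TCP) lies between the finger pads, 19 mm behind the fingertips; this is the grasp point; z points along the fingers, y is the line along which they close (so a half turn about z gives the same grasp; the last joint's range is limited). The gripper opens to 88 mm and grips with 3 to 60 N. Pads are 18 mm wide; open, the fingers measure 123 mm over their backs; the gripper's body (75 mm by 187 mm) begins 45 mm behind the grasp point.
Start: joints at [1.279, 0.536, -0.004, 1.538, 0.003, 1.067, -0.071], TCP at [145.523, -633.493, 257.416] pointing down, gripper open.
Joint ranges: [-2.7, 2.7], [-0.37, 2.16], [-1.27, 1.26], [0.24, 2.4], [-1.31, 4.45], [0.19, 1.91], [-2.76, 2.76]. Speed limits (rad/s): [2.39, 2.39, 3.14, 3.14, 3.14, 3.14, 3.14].

INTERFACE

Orientations are given as a unit quaternion [x, y, z, w].
In Python, from rig import env gives the robot as it stands. The module is installed in compiled form; this text tells all that it offers.
- The arm moves only by the tool servo_tool, never from a script. Its argument "series" is a list of rows, each an object with "delta_pos": the shift along the tool's x, y, z in mm, a list of three; "twist": the turn, a rotation vector about the tool's x, y, z in degrees, a list of three; "fingers": the finger opening in mm, from 0 to 88.1. A call has 1 to 20 rows; each row is the pose to reach, as a shift and turn from the pose commanded when the call began, along the tool's axes at that moment; what a row does not reach only later rows make up. A row lasts 1/8 s, in which the tool goes at most 62.5 mm and 10.7 degrees, less where a joint would pass 70% of its speed; a pose out of reach is approached as far as the arm can. A call with a gripper value outside its range is refused whole. The fingers move at their own pace and stop on an object; the grip force is fixed at half the most. Time passes only in rows, so rows that repeat a pose let the fingers close. It gives the time, the measured TCP pose, the force, the opening and the grip force at its end, in the units of the state.
- env.state(): the state, without advancing time (a new reading comes with each control period).
- env.camera(name): name is "scene" or "side" or "wrist"; returns a dict with "image" (480x640x3 uint8, red, green, blue), "fovy" (degrees; the focal length in pixels is half the picture's height over the tangent of half this angle, whatever the lens; pixels are square), "cx", "cy" (the principal point, pixels), "R" (3x3) and "t" (3): a world point X has camera coordinates R X + t. Camera axes: x right, y down, z forward; pixel columns grow to the right and rows downward; lengths in mm; the calibration is good to about 2 mm. A picture is of the moment at which its call begins. There is no depth.
- env.close_job(): hands the job in; it is judged then, once.
The state is a dict: "clock": time; "q": joint angles; "joint_velocities": joint speeds; "tau": joint torques, N m; "tcp_pos": TCP position; "tcp_rot": TCP orientation; "ft_force": force on the tool from outside, world axes, zero at the start; "torque": the same for the moment, N m; "gripper_width": opening from 0.0 (shut) to 1.0 (fully open); "grip_force": force on a finger pad.
Only numpy, scipy, OpenCV 4.12 (cv2) and the standard library are available. Lean on these libraries where they do the work, as an engineer would, in place of code of your own. Each camera call takes 0.05 s, during which the arm holds its last target. There are 200 camera calls.

## Working session

There is one attempt and no reset: what is moved stays moved. The work goes in short steps, Python scripts to look and compute and a tool call to move; the robot and the scene stay as the last step left them, time stands still between calls to the robot, and variables do not carry over. Pictures are saved under pics/ and viewed, at most 10 in all, crops included, and the job is handed in when it is done.

Besides the shell and the picture viewer there is one more tool, called after "Request:" as name(argument=value, ...), one argument or row to a line, values as JSON. servo_tool: Moves the arm, as the interface text tells. Its arguments: {"type":"object","properties":{"series":{"type":"array","items":{"type":"object","properties":{"delta_pos":{"type":"array","items":{"type":"number"}},"twist":{"type":"array","items":{"type":"number"}},"fingers":{"type":"number"}}}}},"required":["series"]}

```bash
mkdir -p pics; python3 - <<'E'
from rig import env
import cv2,pickle
d={}
for n in("scene","side","wrist"):
    c=env.camera(n);d[n]=c;cv2.imwrite(f"pics/{n}0.png",c["image"][:,:,::-1]);print(n,c["fovy"],c["cx"],c["cy"],c["R"],c["t"])
pickle.dump(d,open("c0.pkl","wb"))
s=env.state()
for k in("clock","q","tcp_pos","tcp_rot","ft_force","gripper_width"):print(k,s[k])
E
```

```text
scene 57.36941944947986 321.1600670060472 225.07207453180862 [[ 0.49682482  0.86784166 -0.00399277]
 [ 0.69176719 -0.39879488 -0.60201396]
 [-0.52404509  0.29633341 -0.79847558]] [-304.00304586 -325.50024475  982.06874415]
side 55.73813389578455 316.75375494051076 240.26959245623902 [[-0.92600058 -0.37725272 -0.01425861]
 [-0.18741919  0.49216694 -0.85008573]
 [ 0.32771477 -0.78450754 -0.52645128]] [536.05391992 141.86435098 529.82281153]
wrist 65.58237124589397 316.49580924038315 238.46905160918232 [[ 2.23583539e-01 -9.74684710e-01  3.42393233e-04]
 [-9.37415002e-01 -2.14937979e-01  2.73961275e-01]
 [-2.66952272e-01 -6.15741960e-02 -9.61740663e-01]] [-649.56490161  -37.48590347  388.20240371]
clock 0.15
q [ 1.27880848  0.53701141 -0.00440625  1.53862138  0.00261049  1.0673008
 -0.07118047]
tcp_pos [ 145.39255086 -633.07782031  256.73781654]
tcp_rot [ 9.93630187e-01  1.12688091e-01 -1.37337902e-04 -6.53534020e-04]
ft_force [ 0.1489995   0.48030014 -0.52892939]
gripper_width 0.9997595523423027
```

View pics/scene0.png

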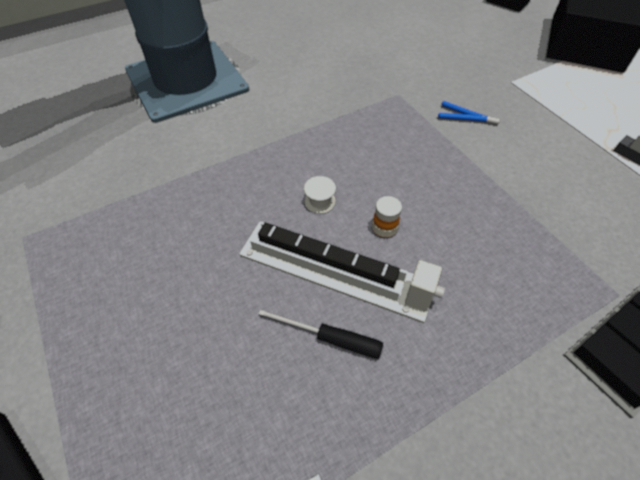

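View pics/wrist0.png

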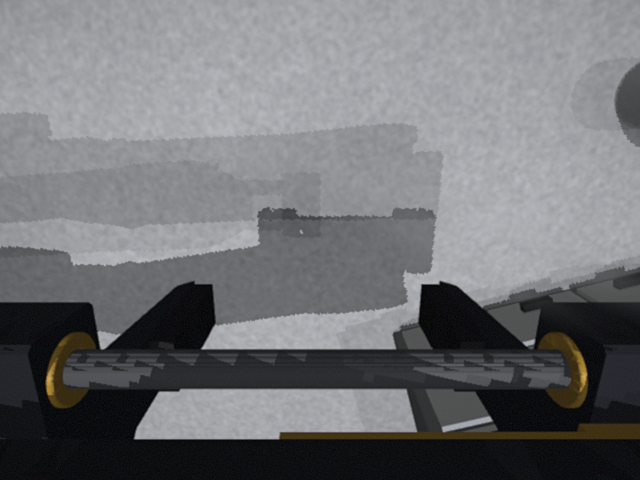

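View pics/side0.png

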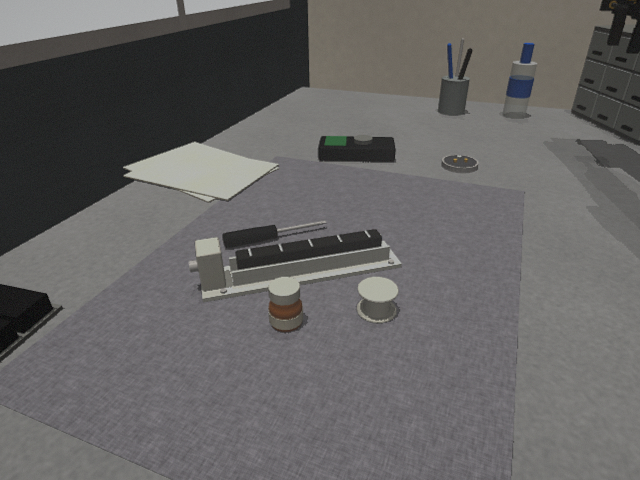

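The scene view shows the strip with its block at (425,285) and marks from about (386,270) (mark 1) to (270,231) (mark 5). The side view has the block at (210,265) and marks from (250,252) to (367,234). The wrist view does not show the strip.

```bash
cat > h.py <<'E'
import numpy as np,cv2
def f(c): return 240/np.tan(np.radians(c["fovy"]/2))
def ray(c,p):
    d=c["R"].T@np.array([(p[0]-c["cx"])/f(c),(p[1]-c["cy"])/f(c),1]); return -c["R"].T@c["t"],d/np.linalg.norm(d)
def plane(c,p,z):
    o,d=ray(c,p); return o+d*(z-o[2])/d[2]
def tri(c1,p1,c2,p2):
    P=[np.diag([f(c),f(c),1])@np.c_[c["R"],c["t"]]+np.outer([c["cx"],c["cy"],0],np.r_[c["R"][2],c["t"][2]]) for c in(c1,c2)]
    X=cv2.triangulatePoints(P[0],P[1],np.float64(p1),np.float64(p2)); return X[:3,0]/X[3,0]
def marks(c,box):
    "white lines on the largest dark blob within box, by centroid"
    x0,y0,x1,y1=box; g=cv2.cvtColor(c["image"],cv2.COLOR_RGB2GRAY)[y0:y1,x0:x1]
    bar=cv2.morphologyEx((g<60).astype(np.uint8),cv2.MORPH_CLOSE,np.ones((9,9)))
    n,l,s,_=cv2.connectedComponentsWithStats(bar); k=1+s[1:,4].argmax()
    m=((l==k)&(g>75)).astype(np.uint8)
    n,l,s,ce=cv2.connectedComponentsWithStats(m)
    r=[]
    for i in range(1,n):
        if s[i,4]>=8:
            ys,xs=np.nonzero(l==i); w=g[ys,xs]-40.
            r.append((np.average(xs,weights=w)+x0,np.average(ys,weights=w)+y0,s[i,4]))
    return sorted(r)
E
python3 - <<'E'
import pickle;from h import *
d=pickle.load(open("c0.pkl","rb"));a,b=d["scene"],d["side"]
A=marks(a,(235,215,405,290));B=marks(b,(225,222,400,275))
print(np.round(A,1));print(np.round(B,1))
ims=[cv2.resize(a["image"][210:330,235:455],None,fx=3.5,fy=3.5,interpolation=2),]
cv2.imwrite("pics/crop1.png",ims[0][:,:,::-1])
cv2.imwrite("pics/crop2.png",cv2.resize(b["image"][215:335,190:410],None,fx=3.5,fy=3.5,interpolation=2)[:,:,::-1])
if len(A)==5==len(B):
  for p,q in zip(A[::-1],B): print(np.round([plane(a,p,48),plane(b,q,48),tri(a,p[:2],b,q[:2])],1).tolist())
E
```

```text
[[271.2 231.1  44. ]
 [298.2 240.2  45. ]
 [325.8 250.   45. ]
 [354.6 259.6  49. ]
 [384.2 269.8  51. ]
 [389.6 288.1  22. ]]
[[269.7 223.2  38. ]
 [290.1 240.  498. ]
 [339.2 238.4  20. ]
 [367.1 233.6  23. ]]
```

View pics/crop1.png

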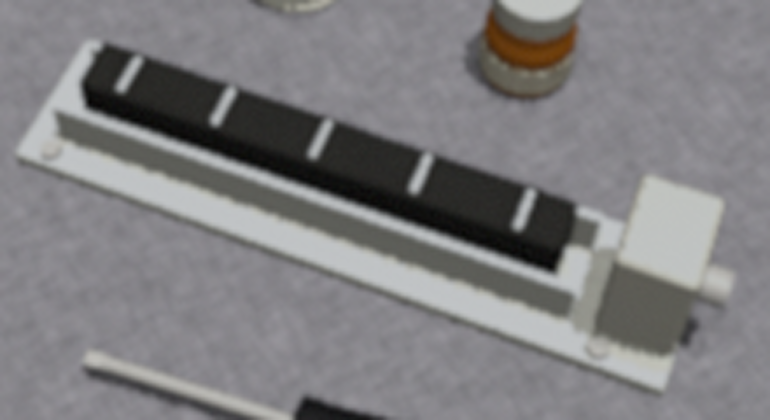

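View pics/crop2.png

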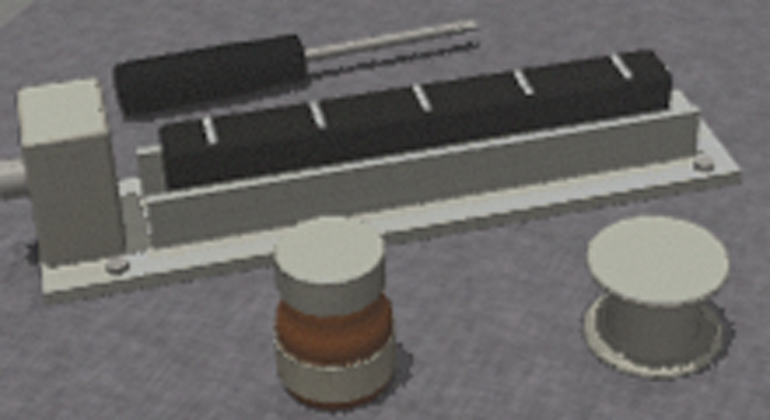

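The crops confirm the five marks in both views. In the side view they sit near (250,252), (281,248), (311,243), (339,238) and (368,234). I'll refine these in small windows.

```bash
python3 - <<'E'
import pickle;from h import *
from scipy.spatial.transform import Rotation as Ro
from rig import env
d=pickle.load(open("c0.pkl","rb"));a,b=d["scene"],d["side"]
A=marks(a,(235,215,405,283))[:5][::-1]
g=cv2.cvtColor(b["image"],cv2.COLOR_RGB2GRAY).astype(float)
B=[]
for x,y in[(249.7,251.9),(280.9,247.6),(310.6,242.7),(339.4,238.1),(367.7,233.6)]:
    x0,y0=int(round(x)),int(round(y));w=np.clip(g[y0-4:y0+5,x0-4:x0+5]-70,0,None)
    w[:2]*=0   # keep clear of the background above
    yy,xx=np.mgrid[y0-4:y0+5,x0-4:x0+5];B.append(((w*xx).sum()/w.sum(),(w*yy).sum()/w.sum()))
print(np.round(B,1).tolist())
T=[]
for p,q in zip(A,B):
    T.append(tri(a,p[:2],b,q));print(np.round([plane(a,p,48),plane(b,q,48),T[-1]],1).tolist())
M=np.mean([[ (plane(a,p,48)+plane(b,q,48))/2] for p,q in zip(A,B)],axis=1) if 0 else np.array([(plane(a,p,48)+plane(b,q,48))/2 for p,q in zip(A,B)])
k=np.arange(5)-2; u=(k[:,None]*M).sum(0)/10; c=M.mean(0)
print("spacing",np.linalg.norm(u),"dir deg",np.degrees(np.arctan2(u[1],u[0])),"c",c)
print("fit",np.round(c+k[:,None]*u,1).tolist())
s=env.state();R=Ro.from_quat(s["tcp_rot"]).as_matrix();print(R.round(3),s["tcp_pos"])
# bystanders: jar cap z60, reel top z38 (by eye px), block top
for n,ca,p,z in[("jar",a,(388,206),60),("jar",b,(285,287),60),("reel",a,(320,188),38),("reel",b,(378,291),38)]:print(n,plane(ca,p,z).round(0))
E
```

```text
[[249.6, 252.4], [280.5, 248.0], [310.4, 243.2], [339.2, 238.4], [367.4, 234.1]]
[[657.0, 53.7, 48.0], [651.2, 78.3, 48.0], [656.8, 60.8, 37.4]]
[[615.9, 53.8, 48.0], [614.4, 51.7, 48.0], [614.9, 53.1, 48.3]]
[[580.5, 26.0, 48.0], [578.7, 23.8, 48.0], [579.4, 25.3, 48.2]]
[[544.5, -1.0, 48.0], [543.3, -4.2, 48.0], [543.6, -1.7, 48.8]]
[[509.0, -28.6, 48.0], [507.2, -31.5, 48.0], [507.8, -29.2, 48.4]]
spacing 43.956969521519426 dir deg -145.7232988356893 c [580.17358776  22.20568163  48.        ]
fit [[652.8, 71.7, 48.0], [616.5, 47.0, 48.0], [580.2, 22.2, 48.0], [543.9, -2.6, 48.0], [507.5, -27.3, 48.0]]
[[ 0.975  0.224 -0.   ]
 [ 0.224 -0.975  0.001]
 [-0.    -0.001 -1.   ]] [ 145.39255086 -633.07782031  256.73781654]
jar [565. 147.  60.]
jar [561. 147.  60.]
reel [462.  84.  38.]
reel [457.  86.  38.]
```

Triangulated heights come out at about 48 mm and spacing at about 45 mm. The one bad blob was scene mark 1, so I extrapolate it to about (651,80), which agrees with the side view's (651,78). The strip direction is -142.3°. Next I move above mark 1 with the gripper closed and tool y along the strip.

Request:
servo_tool(
  series=[
    {"delta_pos": [18,-16,3],"twist": [0,0,-3.2],"fingers": 0},
    {"delta_pos": [54,-48,9],"twist": [0,0,-9.6],"fingers": 0},
    {"delta_pos": [91,-81,15],"twist": [0,0,-16],"fingers": 0},
    {"delta_pos": [131,-117,21],"twist": [0,0,-23],"fingers": 0},
    {"delta_pos": [171,-153,28],"twist": [0,0,-30],"fingers": 0},
    {"delta_pos": [211,-189,34],"twist": [0,0,-37],"fingers": 0},
    {"delta_pos": [251,-224,41],"twist": [0,0,-44],"fingers": 0},
    {"delta_pos": [291,-260,48],"twist": [0,0,-51],"fingers": 0},
    {"delta_pos": [331,-296,54],"twist": [0,0,-58],"fingers": 0},
    {"delta_pos": [371,-331,61],"twist": [0,0,-65],"fingers": 0},
    {"delta_pos": [411,-367,67],"twist": [0,0,-72],"fingers": 0},
    {"delta_pos": [451,-403,74],"twist": [0,0,-79],"fingers": 0},
    {"delta_pos": [491,-438,80],"twist": [0,0,-86],"fingers": 0},
    {"delta_pos": [531,-474,87],"twist": [0,0,-93],"fingers": 0},
    {"delta_pos": [571,-510,93],"twist": [0,0,-100],"fingers": 0},
    {"delta_pos": [610,-545,100],"twist": [0,0,-107],"fingers": 0},
    {"delta_pos": [638,-570,104],"twist": [0,0,-112],"fingers": 0},
    {"delta_pos": [652.6,-582.5,107],"twist": [0,0,-114.8],"fingers": 0},
    {"delta_pos": [652.6,-582.5,107],"twist": [0,0,-114.8],"fingers": 0},
    {"delta_pos": [652.6,-582.5,107],"twist": [0,0,-114.8],"fingers": 0},
  ],
)

```text
clock: 2.65
tcp_pos: [650.6, 78.2, 150.3]
tcp_rot: [0.442, 0.897, -0.001, 0.0]
ft_force: [-0.6, -0.2, -0.8]
gripper_width: 0.004
grip_force: 0.0
```

```bash
python3 - <<'E'
from rig import env
from h import *
from scipy.spatial.transform import Rotation as Ro
s=env.state()
for k in("clock","q","tcp_pos","ft_force","gripper_width"):print(k,np.round(s[k],3))
print(Ro.from_quat(s["tcp_rot"]).as_matrix().round(4))
v=[]
for n in("wrist","side"):
    c=env.camera(n);v.append(c);im=c["image"][:,:,::-1]
    cv2.imwrite(f"pics/{n}1.png",im)
c=v[0];import pickle;pickle.dump(c,open("w1.pkl","wb"))
for k in range(5):
    X=np.array([650.8-35.7*k,80.4-27.6*k,48]);p=c["R"]@X+c["t"];print(k+1,(p[:2]/p[2]*f(c)+[c["cx"],c["cy"]]).round(1))
E
```

```text
clock 2.65
q [ 0.194  0.742 -0.579  1.574  0.467  0.969  0.122]
tcp_pos [650.631  78.164 150.26 ]
ft_force [-0.572 -0.172 -0.787]
gripper_width 0.004
[[-6.098e-01  7.926e-01 -8.000e-04]
 [ 7.926e-01  6.098e-01 -1.600e-03]
 [-8.000e-04 -1.600e-03 -1.000e+00]]
1 [319.7 243.3]
2 [249.6 243.5]
3 [179.6 243.6]
4 [109.6 243.8]
5 [ 39.7 243.9]
```

View pics/wrist1.png

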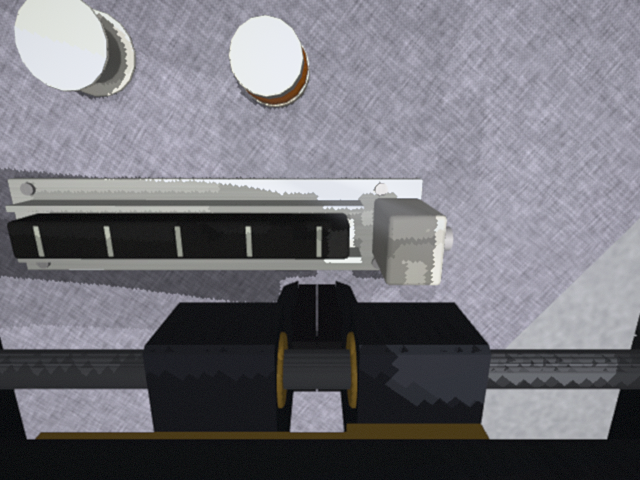

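View pics/side1.png

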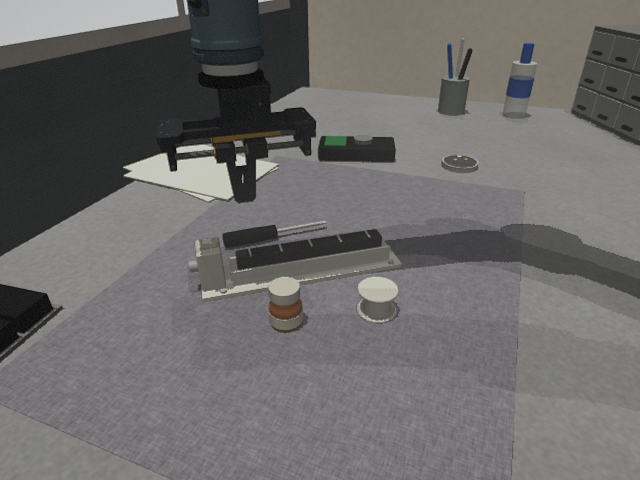

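Wrist view: the marks lie in a row at (319,241), (248,241), (178,241), (108,241) and (38,241), so the yaw is right, and the jar and reel are clear above. Side view: the closed fingertips hang above the block end of the bar. I'll correct by +2.3 in x and +1.5 in y and descend to just above the bar.

Request:
servo_tool(
  series=[
    {"delta_pos": [1,0.7,12],"twist": [0,0,0],"fingers": 0},
    {"delta_pos": [2.3,1.5,30],"twist": [0,0,0],"fingers": 0},
    {"delta_pos": [2.3,1.5,48],"twist": [0,0,0],"fingers": 0},
    {"delta_pos": [2.3,1.5,63],"twist": [0,0,0],"fingers": 0},
    {"delta_pos": [2.3,1.5,73],"twist": [0,0,0],"fingers": 0},
    {"delta_pos": [2.3,1.5,78],"twist": [0,0,0],"fingers": 0},
    {"delta_pos": [2.3,1.5,78],"twist": [0,0,0],"fingers": 0},
    {"delta_pos": [2.3,1.5,78],"twist": [0,0,0],"fingers": 0},
    {"delta_pos": [2.3,1.5,78],"twist": [0,0,0],"fingers": 0},
  ],
)

```text
clock: 3.88
tcp_pos: [651.2, 83.1, 72.9]
tcp_rot: [0.44, 0.898, 0.0, 0.0]
ft_force: [-0.5, -0.8, -0.1]
gripper_width: 0.006
grip_force: 0.0
```

Request:
servo_tool(
  series=[
    {"delta_pos": [-1,-1.5,1],"twist": [0,0,0],"fingers": 0},
    {"delta_pos": [-1,-1.5,2],"twist": [0,0,0],"fingers": 0},
    {"delta_pos": [-1,-1.5,3],"twist": [0,0,0],"fingers": 0},
    {"delta_pos": [-1,-1.5,3],"twist": [0,0,0],"fingers": 0},
    {"delta_pos": [-1,-1.5,3],"twist": [0,0,0],"fingers": 0},
  ],
)

```text
clock: 4.5
tcp_pos: [650.3, 81.4, 69.4]
tcp_rot: [0.44, 0.898, -0.0, -0.0]
ft_force: [0.6, 0.0, 0.4]
gripper_width: 0.005
grip_force: 0.0
```

```bash
python3 - <<'E'
from rig import env
from h import *
ims=[]
for n,(x,y) in(("side",(250,250)),("scene",(384,270)),("wrist",(320,240))):
    c=env.camera(n);s=env.state();print(s["tcp_pos"].round(1) if hasattr(s["tcp_pos"],"round") else s["tcp_pos"],np.round(s["ft_force"],2))
    y0,x0=max(0,y-60),x-55
    if n=="wrist": y0,x0=160,265
    ims.append(cv2.resize(c["image"][y0:y0+120,x0:x0+88 if n!="wrist" else x0+110][:, :88],None,fx=3,fy=3,interpolation=2))
cv2.imwrite("pics/close2.png",np.hstack(ims)[:,:,::-1])
E
```

```text
[650.3  81.4  69.4] [-0.1   0.84 -0.51]
[650.3  81.4  69.4] [ 0.86  0.51 -0.13]
[650.3  81.4  69.4] [ 0.3  -0.99 -0.21]
```

View pics/close2.png

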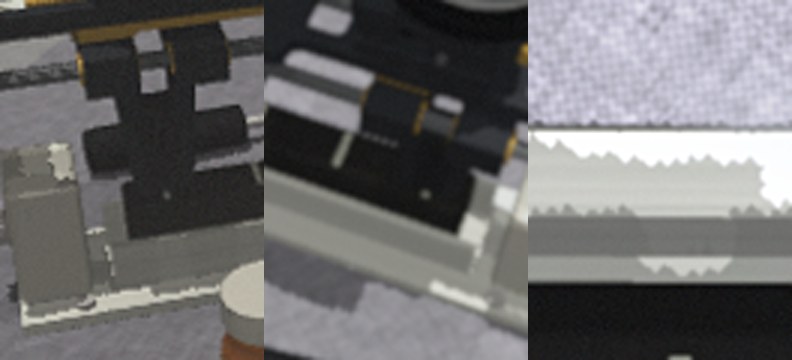

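The side and scene crops show the closed fingers right over mark 1, with only a white tip of the mark peeking out in front. TCP (650,81) matches. Now press gently in steps.

Request:
servo_tool(
  series=[
    {"delta_pos": [0,0,1],"twist": [0,0,0],"fingers": 0},
    {"delta_pos": [0,0,2],"twist": [0,0,0],"fingers": 0},
    {"delta_pos": [0,0,3],"twist": [0,0,0],"fingers": 0},
    {"delta_pos": [0,0,4],"twist": [0,0,0],"fingers": 0},
    {"delta_pos": [0,0,5],"twist": [0,0,0],"fingers": 0},
    {"delta_pos": [0,0,5],"twist": [0,0,0],"fingers": 0},
    {"delta_pos": [0,0,5],"twist": [0,0,0],"fingers": 0},
  ],
)

```text
clock: 5.52
tcp_pos: [650.3, 81.4, 64.5]
tcp_rot: [0.44, 0.898, -0.0, 0.0]
ft_force: [-1.7, -0.8, 3.8]
gripper_width: 0.006
grip_force: 1.8
```

Contact matches: about 2.5 mm down at 3.8 N. Press 2 mm more, then begin the slide along -y.

Request:
servo_tool(
  series=[
    {"delta_pos": [0,0,1],"twist": [0,0,0],"fingers": 0},
    {"delta_pos": [0,0,2],"twist": [0,0,0],"fingers": 0},
    {"delta_pos": [0,0,2],"twist": [0,0,0],"fingers": 0},
    {"delta_pos": [0,0,2],"twist": [0,0,0],"fingers": 0},
    {"delta_pos": [0,-1,2],"twist": [0,0,0],"fingers": 0},
    {"delta_pos": [0,-3,2],"twist": [0,0,0],"fingers": 0},
    {"delta_pos": [0,-6,2],"twist": [0,0,0],"fingers": 0},
    {"delta_pos": [0,-9,2],"twist": [0,0,0],"fingers": 0},
    {"delta_pos": [0,-12,2],"twist": [0,0,0],"fingers": 0},
    {"delta_pos": [0,-15,2],"twist": [0,0,0],"fingers": 0},
    {"delta_pos": [0,-18,2],"twist": [0,0,0],"fingers": 0},
    {"delta_pos": [0,-21,2],"twist": [0,0,0],"fingers": 0},
    {"delta_pos": [0,-24,2],"twist": [0,0,0],"fingers": 0},
    {"delta_pos": [0,-27,2],"twist": [0,0,0],"fingers": 0},
    {"delta_pos": [0,-30,2],"twist": [0,0,0],"fingers": 0},
  ],
)

```text
clock: 7.4
tcp_pos: [627.0, 63.2, 62.7]
tcp_rot: [0.44, 0.898, 0.001, 0.0]
ft_force: [3.4, 1.8, 5.1]
gripper_width: 0.006
grip_force: 2.6
```

Request:
servo_tool(
  series=[
    {"delta_pos": [0,-3,0],"twist": [0,0,0],"fingers": 0},
    {"delta_pos": [0,-6,0],"twist": [0,0,0],"fingers": 0},
    {"delta_pos": [0,-10,0],"twist": [0,0,0],"fingers": 0},
    {"delta_pos": [0,-14,0],"twist": [0,0,0],"fingers": 0},
    {"delta_pos": [0,-18,0],"twist": [0,0,0],"fingers": 0},
    {"delta_pos": [0,-22,0],"twist": [0,0,0],"fingers": 0},
    {"delta_pos": [0,-26,0],"twist": [0,0,0],"fingers": 0},
    {"delta_pos": [0,-30,0],"twist": [0,0,0],"fingers": 0},
    {"delta_pos": [0,-34,0],"twist": [0,0,0],"fingers": 0},
    {"delta_pos": [0,-38,0],"twist": [0,0,0],"fingers": 0},
    {"delta_pos": [0,-42,0],"twist": [0,0,0],"fingers": 0},
    {"delta_pos": [0,-46,0],"twist": [0,0,0],"fingers": 0},
    {"delta_pos": [0,-50,0],"twist": [0,0,0],"fingers": 0},
    {"delta_pos": [0,-54,0],"twist": [0,0,0],"fingers": 0},
    {"delta_pos": [0,-58,0],"twist": [0,0,0],"fingers": 0},
    {"delta_pos": [0,-62,0],"twist": [0,0,0],"fingers": 0},
    {"delta_pos": [0,-66,0],"twist": [0,0,0],"fingers": 0},
    {"delta_pos": [0,-70,0],"twist": [0,0,0],"fingers": 0},
    {"delta_pos": [0,-74,0],"twist": [0,0,0],"fingers": 0},
    {"delta_pos": [0,-77,0],"twist": [0,0,0],"fingers": 0},
  ],
)

```text
clock: 9.9
tcp_pos: [566.0, 15.9, 62.6]
tcp_rot: [0.44, 0.898, 0.0, 0.0]
ft_force: [3.3, 2.7, 4.3]
gripper_width: 0.002
grip_force: 2.5
```

```bash
python3 - <<'E'
from rig import env
from h import *
c=env.camera("scene");s=env.state();print(s["clock"],np.round(s["tcp_pos"],1),np.round(s["ft_force"],1))
import pickle
a=pickle.load(open("c0.pkl","rb"))["scene"]
# strip drift check: block/mark1 patch and left end patch vs. the first picture
for n,(x,y,w,h) in{"block end":(405,255,40,65),"jar":(370,195,35,45),"driver":(255,305,130,55)}.items():
    t=a["image"][y:y+h,x:x+w];r=cv2.matchTemplate(c["image"][y-8:y+h+8,x-8:x+w+8],t,cv2.TM_CCOEFF_NORMED);_,v,_,l=cv2.minMaxLoc(r);print(n,v,l[0]-8,l[1]-8)
E
```

```text
9.95 [565.6  15.7  62.5] [3.1 3.1 5.4]
block end 0.9995662569999695 0 0
jar 0.6497055888175964 4 -3
driver 0.9952378869056702 0 0
```

The strip has not shifted. 73 mm remain to mark 5.

Request:
servo_tool(
  series=[
    {"delta_pos": [0,-3,0],"twist": [0,0,0],"fingers": 0},
    {"delta_pos": [0,-7,0],"twist": [0,0,0],"fingers": 0},
    {"delta_pos": [0,-11,0],"twist": [0,0,0],"fingers": 0},
    {"delta_pos": [0,-15,0],"twist": [0,0,0],"fingers": 0},
    {"delta_pos": [0,-19,0],"twist": [0,0,0],"fingers": 0},
    {"delta_pos": [0,-23,0],"twist": [0,0,0],"fingers": 0},
    {"delta_pos": [0,-27,0],"twist": [0,0,0],"fingers": 0},
    {"delta_pos": [0,-31,0],"twist": [0,0,0],"fingers": 0},
    {"delta_pos": [0,-35,0],"twist": [0,0,0],"fingers": 0},
    {"delta_pos": [0,-39,0],"twist": [0,0,0],"fingers": 0},
    {"delta_pos": [0,-43,0],"twist": [0,0,0],"fingers": 0},
    {"delta_pos": [0,-47,0],"twist": [0,0,0],"fingers": 0},
    {"delta_pos": [0,-51,0],"twist": [0,0,0],"fingers": 0},
    {"delta_pos": [0,-55,0],"twist": [0,0,0],"fingers": 0},
    {"delta_pos": [0,-59,0],"twist": [0,0,0],"fingers": 0},
    {"delta_pos": [0,-63,0],"twist": [0,0,0],"fingers": 0},
    {"delta_pos": [0,-67,0],"twist": [0,0,0],"fingers": 0},
    {"delta_pos": [0,-71,0],"twist": [0,0,0],"fingers": 0},
    {"delta_pos": [0,-73,0],"twist": [0,0,0],"fingers": 0},
    {"delta_pos": [0,-73,0],"twist": [0,0,0],"fingers": 0},
  ],
)

```text
clock: 12.45
tcp_pos: [507.9, -28.9, 62.5]
tcp_rot: [0.44, 0.898, 0.0, 0.0]
ft_force: [2.7, 1.5, 4.8]
gripper_width: 0.003
grip_force: 2.6
```

```bash
python3 - <<'E'
from rig import env
from h import *
import pickle
D=pickle.load(open("c0.pkl","rb"))
for n,P in(("scene",{"block":(405,255,40,65),"driver":(255,305,130,55)}),("side",{"jar":(262,275,45,60),"reel":(350,275,55,50),"block":(190,238,38,55)})):
    c=env.camera(n);a=D[n]
    for k,(x,y,w,h) in P.items():
        t=a["image"][y:y+h,x:x+w];r=cv2.matchTemplate(c["image"][y-8:y+h+8,x-8:x+w+8],t,cv2.TM_CCOEFF_NORMED);_,v,_,l=cv2.minMaxLoc(r);print(n,k,round(v,3),l[0]-8,l[1]-8)
x0,y0=290,160
cv2.imwrite("pics/end.png",cv2.resize(c["image"][y0:y0+130,x0:x0+150],None,fx=4,fy=4,interpolation=2)[:,:,::-1])
s=env.state();print(s["clock"],np.round(s["tcp_pos"],1),np.round(s["ft_force"],1))
E
```

```text
scene block 1.0 0 0
scene driver 1.0 0 0
side jar 0.999 0 0
side reel 0.993 0 0
side block 0.999 0 0
12.55 [507.9 -28.9  62.4] [1.9 1.4 4.8]
```

View pics/end.png

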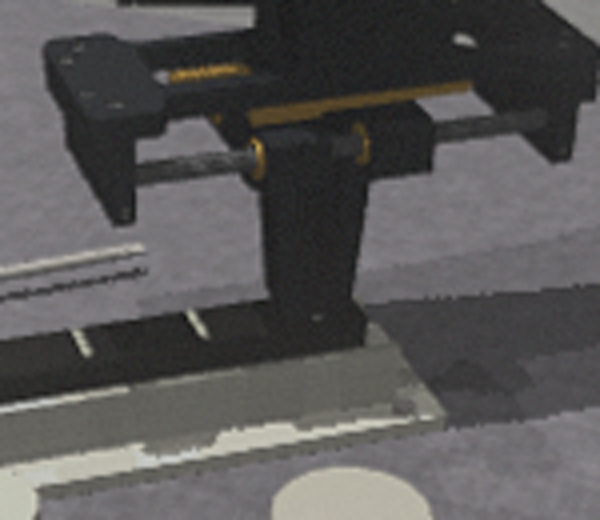

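The fingertips rest on mark 5 (its white tip peeks out at about (318,318) in the crop). The force is 4.8 N with the bar still pressed, and nothing else has moved. Handing in.

```bash
python3 -c "
from rig import env
print(env.close_job())"
```

```text
the job is handed in; nothing more can be done
None
```

The job is handed in: the bar was pressed at mark 1 and slid over all five marks in one stroke, ending held about 4.5 mm down (about 5 N) on mark 5, and the camera checks showed no movement of the strip, jar, reel or screwdriver.

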